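Find the full tea tin by weight and hold it up

TASK

Three identical closed green tea tins were left out on the worktop and only one is still full of pressed tea: find it by its weight in the hand. Stand the two lighter tins in the wooden three-well caddy, one to a well, upright and fully down, set in and not dropped; hold the full one up, upright and still, its foot at least 15 cm above the worktop, for a colleague to take, and finish while still holding it. Do not knock a tin over or shove the caddy about, and leave the fruit, jiggers and squeeze bottles where they are.

Things in the scene. Friction and masses are not known exactly. Their poses are not given: they have to be found in the camera images.
- tin_a: One of three look-alike closed round tea tins, dark green with a plain pale band and thin brass rings: 60 mm in diameter, 100 mm tall, straight sides, lid firmly on. Origin: centre of the underside; z up its axis. The pressed tea inside lies loose with a little play. A tin weighs 0.15 to 0.23 kg nearly used up, 0.34 to 0.40 kg full. Which is the full one changes every run.
- tin_b: One of three look-alike closed round tea tins, dark green with a plain pale band and thin brass rings: 60 mm in diameter, 100 mm tall, straight sides, lid firmly on. Origin: centre of the underside; z up its axis. The pressed tea inside lies loose with a little play. A tin weighs 0.15 to 0.23 kg nearly used up, 0.34 to 0.40 kg full. Which is the full one changes every run.
- tin_c: One of three look-alike closed round tea tins, dark green with a plain pale band and thin brass rings: 60 mm in diameter, 100 mm tall, straight sides, lid firmly on. Origin: centre of the underside; z up its axis. The pressed tea inside lies loose with a little play. A tin weighs 0.15 to 0.23 kg nearly used up, 0.34 to 0.40 kg full. Which is the full one changes every run.
- caddy: Loose beech caddy, 1.6 kg, 92 mm (its x) by 290 mm (its y), 48 mm high, with a low steel loop handle sticking out 26 mm beyond each end at 34 mm height. Three round wells in a row along its y axis, 96 mm apart. Origin: centre of its underside; z up. All three wells start empty.
- well_0 (a point): Centre of the floor of the caddy's +y end well, 14 mm above the worktop, where the underside of a seated tin rests. The well is a round hole 68 mm wide with a 3 mm chamfer, its rim 34 mm above this point; 66 mm of a seated tin stand out above the rim.
- well_1 (a point): Centre of the floor of the caddy's middle well, 14 mm above the worktop, where the underside of a seated tin rests. The well is a round hole 68 mm wide with a 3 mm chamfer, its rim 34 mm above this point; 66 mm of a seated tin stand out above the rim.
- well_2 (a point): Centre of the floor of the caddy's -y end well, 14 mm above the worktop, where the underside of a seated tin rests. The well is a round hole 68 mm wide with a 3 mm chamfer, its rim 34 mm above this point; 66 mm of a seated tin stand out above the rim.
- lime: Green lime, 52x45x45 mm, lying on the worktop: a bystander. Origin: centre of its underside.
- lemon: Yellow lemon, 71x53x51 mm, lying on the worktop: a bystander. Origin: centre of its underside.
- jigger_big: Steel double-cone jigger, 44 mm wide, 80 mm tall, standing on the worktop: a bystander. Origin: centre of its underside.
- jigger_small: Steel double-cone jigger, 38 mm wide, 66 mm tall, standing on the worktop: a bystander. Origin: centre of its underside.
- squeeze_red: Dark red squeeze bottle with a white nozzle, 54 mm wide, 193 mm tall, standing on the worktop: a bystander. Origin: centre of its underside.
- squeeze_brown: Brown squeeze bottle with a white nozzle, 54 mm wide, 208 mm tall, standing on the worktop: a bystander. Origin: centre of its underside.
Not all that is in view belongs to the job. Leave any orange look-alike of the tin_a alone.

How it is judged:
By the outcome, as a careful person would: the job done as asked, in the order asked, and still so for the second after the job is handed in, while the arm keeps its last pose, push and grip.
It also fails if it takes over 72 s, if anything falls off the work surface, if the arm or the gripper's body presses on something with over 40 N, if the wrist force passes 120 N, or if a joint passes its speed limit or range.

ROBOT

A 6-joint arm with a two-finger parallel gripper is mounted at the origin on a cart in front of the work surface, level with it; the furniture and walls round the work are solid. World frame = base frame: x ahead of the robot, y to its left, z up, the work surface at z = 0. Lengths are in m, angles in rad, forces in N, time in s.
With the tool pointing down it reaches from about 0.3 to 0.875 m from the base axis. Payload 6.4 kg.
Tool frame: the origin (TCP) lies on the centre line of the jaws, within the pads' length; the fingertips stand 25 mm ahead of it and the grasp point (between the pads) lies 6 mm ahead of it (ctrl.tip_reach is the distance from the TCP to the fingertips, in m); z points along the fingers, y is the line along which they close (so a half turn about z gives the same grasp; the last joint's range is limited). The gripper opens to 85 mm and grips with 20 to 120 N. Pads are 22 mm wide; open, the fingers measure 114 mm over their backs; the gripper's body (76 mm by 85 mm) begins 54 mm behind the grasp point. The pads swing forward as they close: fully open they stand 13 mm farther back than shut.
Start: joints at [1.13, 0.181, 1.607, -0, 1.354, -0.206], TCP at [0.134, 0.559, 0.217] pointing down, gripper open.
Joint ranges: [-2.99, 2.99], [-0.89, 2.07], [0.3, 2.58], [-1.14, 4.28], [0, 2.63], [-3.12, 3.12]. Speed limits (rad/s): [2.57, 2.57, 3.01, 3.14, 3.14, 3.14].

INTERFACE

Orientations are given as a unit quaternion [w, x, y, z].
In Python, from bench import ctrl gives the robot as it stands.
- The arm moves only by the tool servo_tool, never from a script. Its argument "motion" is a list that holds one entry, the list of rows, each a list of 5 numbers: the shift along the tool's x, y, z in cm, then the turn about the tool's z in degrees, then the closure, from -1 (fully open) to 1 (shut). In form: [[[dx, dy, dz, twist, claw], ...]]. A call has 1 to 5 rows; each row is the pose to reach, as a shift and turn from the pose commanded when the call began, along the tool's axes at that moment; what a row does not reach only later rows make up. A row lasts 1/10 s, in which the tool goes at most 50 mm and 8.59 degrees, less where a joint would pass 70% of its speed; a pose out of reach is approached as far as the arm can. A call with a gripper value outside its range is refused whole. The fingers move at their own pace and stop on an object; the grip force is fixed at half the most. Time passes only in rows, so rows that repeat a pose let the fingers close. It gives the time, the measured TCP pose, the force, the opening and the grip force at its end, in the units of the state.
- ctrl.get_obs(): the state, without advancing time (a new reading comes with each control period).
- ctrl.camera(name): name is "scene" or "side" or "wrist"; returns a dict with "pixels" (420x560x3 uint8, red, green, blue), "depth" (420x560 float32, m along the optical axis (not along the pixel's ray), 0 where there is no reading), "fx", "fy", "cx", "cy" (pixels), "R" (3x3) and "t" (3): a world point X has camera coordinates R X + t; the wrist camera has in their place "hand_eye" (4x4, takes a point from camera to tool coordinates, whose origin is the TCP and whose axes are the flange's). Camera axes: x right, y down, z forward; pixel columns grow to the right and rows downward; lengths in m; the calibration is good to about 2 mm. A picture is of the moment at which its call begins: read the wrist's pose just before it.
- ctrl.hand_in(): hands the job in; it is judged then, once.
The state is a dict: "time_s": time; "q": joint angles; "dq": joint speeds; "joint_efforts": joint torques, N m; "eef_pos": TCP position; "eef_rot": TCP orientation; "wrist_force": force on the tool from outside, world axes, zero at the start; "torque": the same for the moment, N m; "opening": opening from 0.0 (shut) to 1.0 (fully open); "grasp_force": force on a finger pad.
Only numpy, scipy, OpenCV 4.12 (cv2) and the standard library are available. Lean on these libraries where they do the work, as an engineer would, in place of code of your own. Each camera call takes 0.05 s, during which the arm holds its last target. There are 200 camera calls.

## Working session

There is one attempt and no reset: what is moved stays moved. The work goes in short steps, Python scripts to look and compute and a tool call to move; the robot and the scene stay as the last step left them, time stands still between calls to the robot, and variables do not carry over. Pictures are saved under pics/ and viewed, at most 10 in all, crops included, and the job is handed in when it is done.

Besides the shell and the picture viewer there is one more tool, called in YAML: its name, and indented under it one key for each argument. servo_tool: Moves the arm, as the interface text tells. Its arguments: {"type":"object","properties":{"motion":{"type":"array"}},"required":["motion"]}

```bash
mkdir -p pics; python3 - <<'E'
from bench import ctrl
import cv2,numpy as np
o=ctrl.get_obs();print({k:np.round(v,3) for k,v in o.items()},ctrl.tip_reach)
ims=[]
for n in("scene","side"):
    c=ctrl.camera(n);np.savez(f"{n}.npz",**c);cv2.imwrite(f"pics/{n}0.png",c["pixels"][:,:,::-1]);print(n,c["R"].round(2),c["t"].round(2),c["fx"])
E
```

```text
{'time_s': np.float64(0.0), 'q': array([ 1.13 ,  0.182,  1.608,  0.   ,  1.354, -0.206]), 'dq': array([-0.   ,  0.   ,  0.001,  0.   , -0.   , -0.002]), 'joint_efforts': array([-0.0000e+00, -4.4487e+01, -3.5134e+01, -0.0000e+00,  9.0000e-03,
        0.0000e+00]), 'eef_pos': array([0.134, 0.559, 0.216]), 'eef_rot': array([-0.   ,  0.117,  0.993, -0.001]), 'wrist_force': array([-0.612,  0.339, -0.019]), 'torque': array([ 0.004, -0.078,  0.034]), 'grasp_force': np.float64(0.0), 'opening': np.float64(1.0)} 0.025
scene [[ 0.88 -0.48 -0.01]
 [-0.26 -0.46 -0.85]
 [ 0.4   0.75 -0.53]] [-0.55  0.12  1.09] 407.7731490647071
side [[ 0.94 -0.33 -0.02]
 [-0.22 -0.58 -0.79]
 [ 0.25  0.74 -0.62]] [-0.6   0.09  1.72] 475.1429335511259
```

View pics/scene0.png

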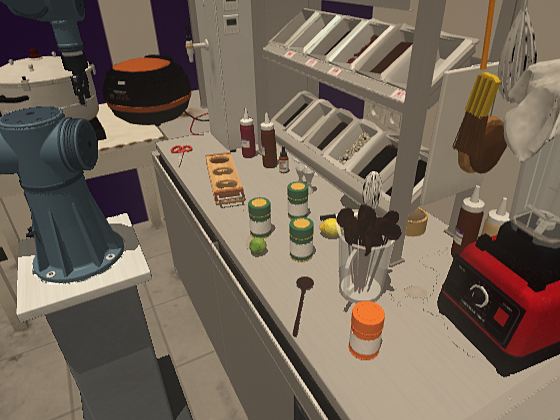

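View pics/side0.png

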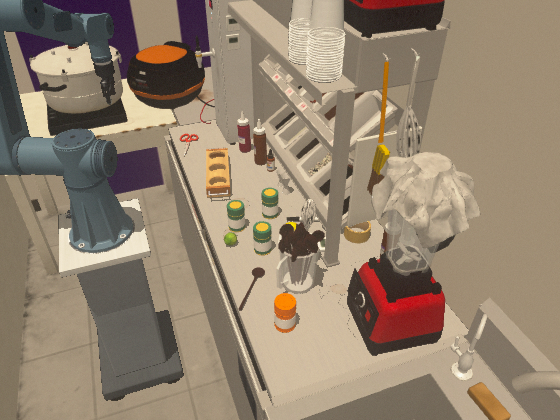

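The scene view shows three green tins at (260,216), (298,198) and (301,237), with the caddy at (225,180). The lime is at (257,246), the lemon at (330,228), and the jiggers are near (307,175). The orange look-alike at (367,330) is to be left alone. The side view shows the same layout, with the tins at (235,214), (270,202) and (262,236). Next I'll measure positions from both depth clouds.

```bash
cat > h.py <<'E'
import numpy as np,cv2
from scipy import ndimage
def cloud(c):
    v,u=np.indices(c["depth"].shape);d=c["depth"].astype(float)
    P=np.stack([(u-c["cx"])/c["fx"]*d,(v-c["cy"])/c["fy"]*d,d],-1)
    return (P-c["t"])@c["R"]
E
python3 - <<'E'
from h import *
G=None;tops=[]
for n in("scene","side"):
    c=dict(np.load(n+".npz"));X=cloud(c);hsv=cv2.cvtColor(c["pixels"],cv2.COLOR_RGB2HSV);ok=c["depth"]>0
    ws=(X[...,0]>.2)&(X[...,0]<1.0)&(X[...,1]>-.6)&(X[...,1]<.7)&ok
    # table height
    print(n,"table z",np.median(X[...,2][ws&(abs(X[...,2])<.02)]))
    top=ws&(X[...,2]>.094)&(X[...,2]<.107)
    l,k=ndimage.label(top)
    for i in range(1,k+1):
        m=l==i
        if m.sum()>40:
            q=X[m];print(i,m.sum(),q.mean(0).round(4),np.ptp(q,0).round(3),"hsv",np.median(hsv[m],0),"px",np.argwhere(m).mean(0).round()[::-1],"circ",cv2.minEnclosingCircle(q[:,:2].astype(np.float32)))
    cad=ws&(abs(X[...,2]-.048)<.006)&(X[...,1]>-.1)
    l,k=ndimage.label(cad)
    for i in range(1,k+1):
        m=l==i
        if m.sum()>60: print("h48",m.sum(),X[m].mean(0).round(3),cv2.minAreaRect(X[m][:,:2].astype(np.float32)),np.argwhere(m).mean(0).round()[::-1])
    # height map picture
    H=np.zeros((600,800,3),np.uint8) if G is None else G
    q=ok&(X[...,2]>-.01)&(X[...,2]<.8); p=X[q];z=p[:,2];o=np.argsort(z)
    r=((1.1-p[:,0])*500).astype(int);cc=((.8-p[:,1])*500).astype(int)
    g=(r>=0)&(r<600)&(cc>=0)&(cc<800);o=o[g[o]]
    col=cv2.applyColorMap((np.clip(z/.5,0,1)*255).astype(np.uint8).reshape(-1,1),cv2.COLORMAP_JET)[:,0]
    for i in o: H[r[i],cc[i]]=col[i]
    G=H
for x in np.arange(0,1.1,.1): cv2.putText(G,f"{x:.1f}",(0,int((1.1-x)*500)),0,.4,(255,255,255))
for y in np.arange(-.7,.8,.1): cv2.putText(G,f"{y:.1f}",(int((.8-y)*500),595),0,.4,(255,255,255))
cv2.imwrite("pics/top.png",G)
E
```

```text
scene table z -0.00046407062623643415
2 90 [0.5955 0.4533 0.1003] [0.061 0.191 0.012] hsv [ 18.  51. 134.] px [224. 125.] circ ((0.6029491424560547, 0.49568140506744385), 0.09808186441659927)
5 45 [0.6398 0.3336 0.101 ] [0.05  0.037 0.012] hsv [178. 143.  84.] px [247. 133.] circ ((0.646709144115448, 0.34660694003105164), 0.026857106015086174)
6 356 [ 0.7068 -0.0246  0.1006] [0.066 0.515 0.013] hsv [ 17.  58. 101.] px [314. 167.] circ ((0.6838774681091309, -0.019022084772586823), 0.2591460347175598)
7 197 [ 0.598  -0.1228  0.0996] [0.059 0.063 0.009] hsv [ 39. 109. 126.] px [297. 187.] circ ((0.6006569266319275, -0.11898881942033768), 0.03292475640773773)
8 234 [ 0.4608 -0.1503  0.0998] [0.06  0.063 0.01 ] hsv [ 36.5 113.  135. ] px [259. 203.] circ ((0.463882178068161, -0.1478581577539444), 0.03287537395954132)
12 42 [ 0.7151 -0.3471  0.1009] [0.005 0.035 0.013] hsv [ 17.  57. 101.] px [379. 212.] circ ((0.715526282787323, -0.34754085540771484), 0.017572985962033272)
13 298 [ 0.51   -0.2944  0.0996] [0.06  0.062 0.009] hsv [ 41.5 112.  120. ] px [301. 224.] circ ((0.5122407078742981
[... 952 characters left out ...]
. 206.] circ ((0.46383312344551086, -0.14747613668441772), 0.03376401215791702)
40 199 [ 0.5131 -0.295   0.1008] [0.059 0.067 0.013] hsv [ 46.  91. 144.] px [262. 228.] circ ((0.516046404838562, -0.2921510338783264), 0.03417190909385681)
54 99 [ 0.5563 -0.5171  0.1008] [0.099 0.043 0.013] hsv [ 16.  55. 136.] px [300. 270.] circ ((0.5631094574928284, -0.5010215044021606), 0.0505722314119339)
58 73 [ 0.4737 -0.5923  0.1002] [0.054 0.02  0.01 ] hsv [ 16. 255. 252.] px [283. 296.] circ ((0.47296786308288574, -0.5985363721847534), 0.027355143800377846)
h48 591 [0.48  0.177 0.048] ((0.48422467708587646, 0.1895757019519806), (0.3114161789417267, 0.09129901975393295), 76.40579986572266) [217. 169.]
```

View pics/top.png

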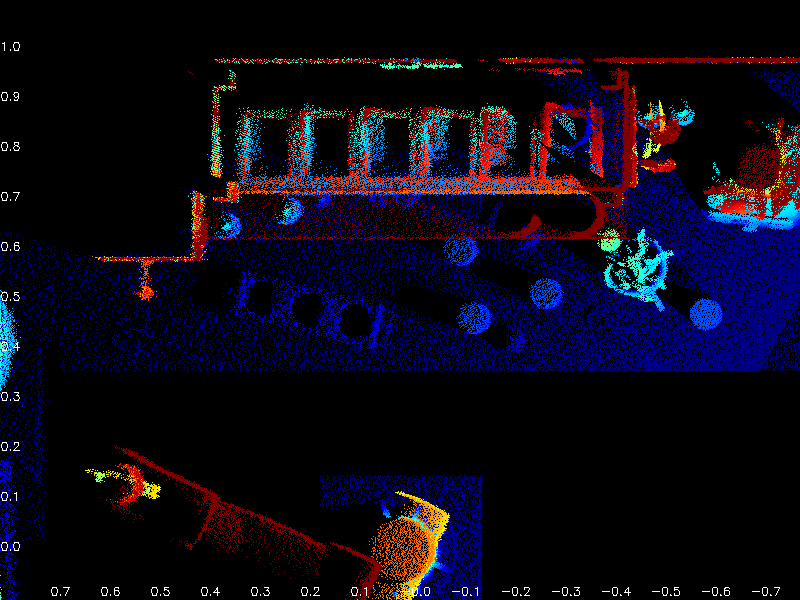

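The height map shows tins at map pixels (460,250), (473,318) and (546,293), and the caddy wells at (262,297), (308,307) and (355,320). Keeping the present yaw (jaws closing roughly along y) suits both the tins and the wells. Now I'll fit the caddy, check the shelf clearance and confirm the tins in a crop.

```bash
python3 - <<'E'
from h import *
from scipy.optimize import minimize
P=[];T={}
for n in("scene","side"):
    c=dict(np.load(n+".npz"));X=cloud(c)[c["depth"]>0].reshape(-1,3)
    P.append(X)
    q=X[(abs(X[:,2]-.048)<.006)&(abs(X[:,0]-.483)<.1)&(abs(X[:,1]-.185)<.18)]
    # grid template fit: points must be in rect minus holes, maximised tightness
    def cost(p):
        c_,s=np.cos(p[2]),np.sin(p[2]);d=q[:,:2]-p[:2];x=d[:,0]*c_+d[:,1]*s;y=-d[:,0]*s+d[:,1]*c_
        rect=np.maximum(np.maximum(abs(x)-.046,abs(y)-.145),0)
        h=np.max([.034-np.hypot(x,y-k) for k in(-.096,0,.096)],0);h=np.maximum(h,0)
        return np.minimum(rect,.006).sum()+np.minimum(h,.006).sum()
    best=min((minimize(cost,[.484+a,.186+b,-.24+e],method="Nelder-Mead") for a in(-.006,.006) for b in(-.008,.008) for e in(-.04,.04)),key=lambda r:r.fun)
    p=best.x;print(n,len(q),p.round(4),best.fun/len(q)*1e3)
    for k in(.096,0,-.096): print("  well",(p[:2]+k*np.array([-np.sin(p[2]),np.cos(p[2])])).round(4))
    # tin circle fit w/ fixed radius on lid points
    for t in((.464,-.148),(.514,-.292),(.6,-.12)):
        w=X[(abs(X[:,2]-.1)<.006)&(np.hypot(*(X[:,:2]-t).T)<.045)][:,:2]
        f=lambda o:np.minimum(np.maximum(np.hypot(*(w-o).T)-.030,0),.006).sum()
        # also demand side points
        s=X[(X[:,2]>.02)&(X[:,2]<.09)&(np.hypot(*(X[:,:2]-t).T)<.04)][:,:2]
        g=lambda o:f(o)*len(s)/len(w)+np.minimum(abs(np.hypot(*(s-o).T)-.030),.006).sum()
        print("  tin",t,minimize(g,t,method="Nelder-Mead",options=dict(initial_simplex=np.array(t)+[[0,0],[.005,0],[0,.005]])).x.round(4))
P=np.vstack(P)
for y0 in(-.2,-.12,-.04):
    s=P[(abs(P[:,1]-y0)<.04)]
    for x0 in np.arange(.56,.76,.02):
        z=s[(abs(s[:,0]-x0)<.01)&(s[:,2]>.02)][:,2]
        print(y0,round(x0,2),len(z),np.histogram(z,np.arange(0,1,.1))[0])
c=np.load("scene.npz")["pixels"][150:290,200:400,::-1]
cv2.imwrite("pics/crop.png",cv2.resize(c,None,fx=4,fy=4,interpolation=2))
E
```

```text
scene 737 [ 0.48    0.1841 -0.2421] 0.07458958001517353
  well [0.503  0.2773]
  well [0.48   0.1841]
  well [0.4569 0.0909]
  tin (0.464, -0.148) [ 0.4631 -0.1456]
  tin (0.514, -0.292) [ 0.5127 -0.2899]
  tin (0.6, -0.12) [ 0.6007 -0.1186]
side 598 [ 0.4819  0.181  -0.2417] 0.21191310519880863
  well [0.5048 0.2742]
  well [0.4819 0.181 ]
  well [0.4589 0.0878]
  tin (0.464, -0.148) [ 0.465  -0.1473]
  tin (0.514, -0.292) [ 0.5143 -0.291 ]
  tin (0.6, -0.12) [ 0.6026 -0.121 ]
-0.2 0.56 0 [0 0 0 0 0 0 0 0 0]
-0.2 0.58 0 [0 0 0 0 0 0 0 0 0]
-0.2 0.6 2 [2 0 0 0 0 0 0 0 0]
-0.2 0.62 245 [  4   0   0   0   0  37 171  33   0]
-0.2 0.64 104 [ 2  0  0  0  0  0 37 65  0]
-0.2 0.66 1 [1 0 0 0 0 0 0 0 0]
-0.2 0.68 1 [1 0 0 0 0 0 0 0 0]
-0.2 0.7 2 [1 0 0 1 0 0 0 0 0]
-0.2 0.72 940 [130 291   0 377 142   0   0   0   0]
-0.2 0.74 646 [  0 283   0   0 363   0   0   0   0]
-0.12 0.56 11 [11  0  0  0  0  0  0  0  0]
-0.12 0.58 465 [414  51   0   0   0   0   0   0   0]
-0.12 0.6 360 [279  81   0   0   0   0   0   0   0]
-0.12 0.62 322 [143  55   0   0   0  28  96   0   0]
-0.12 0.64 68 [ 2  1  0  0  0  0 65  0  0]
-0.12 0.66 44 [ 0  0  0  0  0  0 44  0  0]
-0.12 0.68 7 [0 0 0 0 0 0 7 0 0]
-0.12 0.7 2 [0 2 0 0 0 0 0 0 0]
-0.12 0.72 874 [128 289   0 327 130   0   0   0   0]
-0.12 0.74 590 [  0 257   0   0 333   0   0   0   0]
-0.04 0.56 0 [0 0 0 0 0 0 0 0 0]
-0.04 0.58 0 [0 0 0 0 0 0 0 0 0]
-0.04 0.6 0 [0 0 0 0 0 0 0 0 0]
-0.04 0.62 111 [ 0  0  0  0  0 25 86  0  0]
-0.04 0.64 58 [ 0  0  0  0  0  0 58  0  0]
-0.04 0.66 54 [ 0  0  0  0  0  0 54  0  0]
-0.04 0.68 77 [17  0  0  0  0  0 60  0  0]
-0.04 0.7 158 [131   5   0   0   0   0  22   0   0]
-0.04 0.72 796 [136 257   0 276 106   0  13   8   0]
-0.04 0.74 510 [  0 233   0   0 277   0   0   0   0]
```

View pics/crop.png

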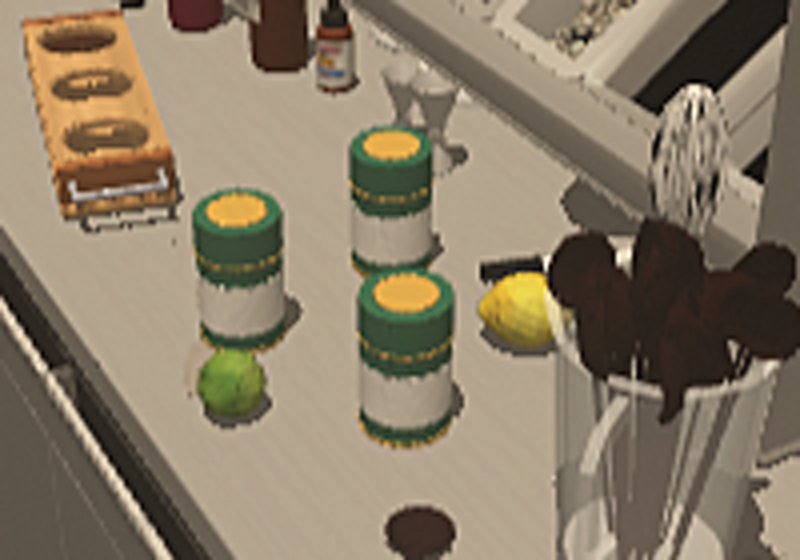

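The crop confirms three dark green tins with pale bands: crop (238,270), (390,200) and (405,355). None of them is the orange one. The lime at (232,385) is next to the first tin, and the jiggers at (400–440,100) stand behind the second. Measured tin positions are A (.4645,-.1465), B (.514,-.2905) and C (.601,-.1205). The end wells are at (.504,.2757) and (.458,.0894). I'll start with A.

servo_tool:
  motion:
    - [[-12,-15,0,0,-1],[-24,-30.5,0,0,-1],[-24,-30.5,0,0,-1],[-24,-30.5,0,0,-1],[-24,-30.5,0,0,-1]]

```text
time_s: 0.6
eef_pos: [0.2386, 0.3304, 0.2163]
eef_rot: [-0.0, 0.117, 0.993, -0.0]
wrist_force: [0.9, -0.0, 0.3]
opening: 1.002
grasp_force: 0.0
```

servo_tool:
  motion:
    - [[-33,-41,0,0,-1],[-33,-41,0,0,-1],[-33,-41,0,0,-1],[-33,-41,0,0,-1],[-33,-41,0,0,-1]]

```text
time_s: 1.1
eef_pos: [0.3459, 0.1045, 0.2168]
eef_rot: [0.0, 0.117, 0.993, 0.0]
wrist_force: [1.2, 0.8, -0.8]
opening: 0.998
grasp_force: 0.0
```

servo_tool:
  motion:
    - [[-17.3,-21.5,0,0,-1],[-17.3,-21.5,0,0,-1],[-17.3,-21.5,0,0,-1],[-17.3,-21.5,0,0,-1],[-17.3,-21.5,0,0,-1]]

```text
time_s: 1.6
eef_pos: [0.4531, -0.1216, 0.2164]
eef_rot: [-0.0, 0.118, 0.993, 0.0]
wrist_force: [0.4, 0.7, 0.2]
opening: 0.996
grasp_force: 0.0
```

servo_tool:
  motion:
    - [[-1.7,-2.2,3,0,-1],[-1.7,-2.2,6,0,-1],[-1.7,-2.2,9,0,-1],[-1.7,-2.2,9,0,-1],[-1.7,-2.2,9,0,-1]]

```text
time_s: 2.1
eef_pos: [0.4639, -0.1446, 0.1267]
eef_rot: [-0.001, 0.117, 0.993, 0.0]
wrist_force: [-0.8, 0.8, 0.5]
opening: 0.999
grasp_force: 0.0
```

servo_tool:
  motion:
    - [[0,-0.2,2.5,0,-1],[0,-0.2,5,0,-1],[0,-0.2,5,0,-1],[0,-0.2,5,0,1],[0,-0.2,5,0,1]]

```text
time_s: 2.6
eef_pos: [0.4653, -0.1475, 0.0789]
eef_rot: [0.002, 0.117, 0.993, -0.001]
wrist_force: [-0.3, 0.4, 6.6]
opening: 0.691
grasp_force: 7.7
```

servo_tool:
  motion:
    - [[0,0,0,0,1],[0,0,0,0,1],[0,0,0,0,1],[0,0,0,0,1],[0,0,0,0,1]]

```text
time_s: 3.1
eef_pos: [0.4741, -0.1533, 0.0887]
eef_rot: [0.012, 0.117, 0.993, -0.006]
wrist_force: [-1.4, 2.2, 51.7]
opening: 0.262
grasp_force: 64.3
```

```bash
python3 - <<'E'
from bench import ctrl
import cv2,numpy as np
c=ctrl.camera("scene");a=c["pixels"][120:300,180:380,::-1]
w=ctrl.camera("wrist")["pixels"][:,:,::-1]
a=cv2.resize(a,(460,414),interpolation=2);w=cv2.resize(w,(340,255))
o=np.zeros((414,800,3),np.uint8);o[:,:460]=a;o[:255,460:]=w;cv2.imwrite("pics/p1.png",o)
s=ctrl.get_obs();print(s["wrist_force"],s["opening"],s["grasp_force"],s["eef_pos"])
E
```

```text
[-0.92787067  1.9456533  51.06203633] 0.2604610898627693 64.32474374771118 [ 0.474105   -0.15333974  0.08867852]
```

View pics/p1.png

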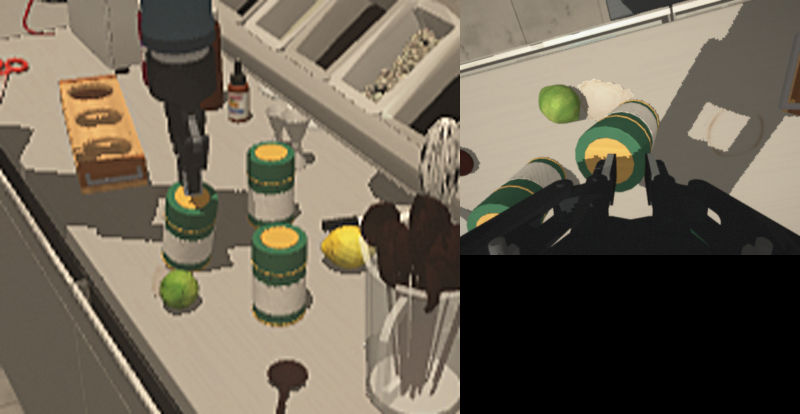

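The gripper has gone wrong. It closed to about 22 mm, not around the 60 mm tin, and the scene crop shows the fingers at the lid at (197,185). The tin is still upright. I'll measure where the tin and fingers are now.

```bash
python3 - <<'E'
from bench import ctrl
from h import *
for n in("scene","side"):
    c=ctrl.camera(n);np.savez(n+"1.npz",**c);X=cloud(c);hsv=cv2.cvtColor(c["pixels"],cv2.COLOR_RGB2HSV)
    near=(np.hypot(X[...,0]-.4645,X[...,1]+.1465)<.07)&(c["depth"]>0)
    yel=near&(hsv[...,0]>14)&(hsv[...,0]<30)&(hsv[...,1]>120)&(hsv[...,2]>110)&(X[...,2]>.06)
    grn=near&(hsv[...,0]>45)&(hsv[...,0]<85)&(hsv[...,1]>80)
    blk=near&(hsv[...,2]<70)&(hsv[...,1]<90)&(X[...,2]>.05)&(X[...,2]<.2)
    for k,m in dict(yel=yel,grn=grn,blk=blk).items():
        q=X[m];print(n,k,len(q),q.mean(0).round(3),q.min(0).round(3),q.max(0).round(3))
    q=X[yel];print("lid normal",np.linalg.svd(q-q.mean(0))[2][2].round(3), cv2.minEnclosingCircle(q[:,:2].astype(np.float32)))
    q=X[blk]
    for z in np.arange(.06,.2,.01):
        w=q[abs(q[:,2]-z)<.005]
        if len(w)>3: print(round(z,2),len(w),w.min(0).round(3),w.max(0).round(3))
w=ctrl.camera("wrist");np.savez("wrist1.npz",**w);print(w["hand_eye"].round(3))
E
```

```text
scene yel 94 [ 0.459 -0.175  0.099] [ 0.435 -0.191  0.065] [ 0.484 -0.153  0.109]
scene grn 104 [ 0.448 -0.172  0.087] [ 0.434 -0.198  0.003] [ 0.491 -0.146  0.11 ]
scene blk 495 [ 0.46  -0.183  0.132] [ 0.435 -0.216  0.053] [ 0.494 -0.112  0.2  ]
lid normal [-0.429 -0.629  0.648] ((0.45894384384155273, -0.1690376251935959), 0.02545110322535038)
0.06 38 [ 0.438 -0.192  0.055] [ 0.485 -0.172  0.065]
0.07 22 [ 0.436 -0.193  0.065] [ 0.483 -0.163  0.075]
0.08 47 [ 0.435 -0.197  0.075] [ 0.485 -0.173  0.085]
0.09 47 [ 0.435 -0.199  0.085] [ 0.492 -0.167  0.095]
0.1 35 [ 0.435 -0.199  0.095] [ 0.494 -0.155  0.104]
0.11 15 [ 0.46  -0.178  0.106] [ 0.484 -0.138  0.115]
0.12 23 [ 0.459 -0.18   0.116] [ 0.471 -0.136  0.125]
0.13 24 [ 0.457 -0.179  0.126] [ 0.471 -0.137  0.134]
0.14 12 [ 0.454 -0.178  0.135] [ 0.473 -0.136  0.144]
0.15 24 [ 0.45  -0.195  0.145] [ 0.472 -0.112  0.155]
0.16 33 [ 0.449 -0.201  0.155] [ 0.471 -0.127  0.164]
0.17 40 [ 0.446 -0.206  0.166] [ 0.469 -0.126  0.174]
0.18 45 [ 0.446 -0.211  0.175] [ 0.469 -0.132  0.185]
0.19 55 [ 0.445 -0.216  0.185] [ 0.481 -0.135  0.19
[... 247 characters left out ...]
.168] [ 0.448 -0.214  0.115] [ 0.486 -0.139  0.2  ]
lid normal [ 0.388  0.917 -0.089] ((0.4551701247692108, -0.166573166847229), 0.03263804316520691)
0.12 4 [ 0.467 -0.183  0.117] [ 0.472 -0.172  0.125]
0.13 8 [ 0.464 -0.182  0.125] [ 0.472 -0.173  0.135]
0.15 4 [ 0.458 -0.196  0.152] [ 0.466 -0.188  0.155]
0.16 9 [ 0.452 -0.201  0.155] [ 0.471 -0.14   0.164]
0.17 10 [ 0.451 -0.208  0.168] [ 0.483 -0.161  0.175]
0.18 13 [ 0.45  -0.214  0.175] [ 0.483 -0.167  0.185]
0.19 15 [ 0.448 -0.213  0.187] [ 0.48  -0.166  0.194]
0.2 7 [ 0.452 -0.188  0.196] [ 0.486 -0.139  0.2  ]
[[ 0.    -0.964 -0.266  0.068]
 [ 1.     0.    -0.    -0.001]
 [ 0.    -0.266  0.964 -0.158]
 [ 0.     0.     0.     1.   ]]
```

```bash
cat >> h.py <<'E'
from scipy.spatial.transform import Rotation as Rn
def wcloud(c,o):
    v,u=np.indices(c["depth"].shape);d=c["depth"].astype(float)
    P=np.stack([(u-c["cx"])/c["fx"]*d,(v-c["cy"])/c["fy"]*d,d],-1)
    P=P@c["hand_eye"][:3,:3].T+c["hand_eye"][:3,3]
    q=o["eef_rot"];return P,P@Rn.from_quat([q[1],q[2],q[3],q[0]]).as_matrix().T+o["eef_pos"]
E
python3 - <<'E'
from bench import ctrl
from h import *
o=ctrl.get_obs();c=dict(np.load("wrist1.npz"));P,X=wcloud(c,o);hsv=cv2.cvtColor(c["pixels"],cv2.COLOR_RGB2HSV);ok=c["depth"]>0
print(o["eef_pos"],"table z",np.percentile(X[ok][:,2],[5,20,50]))
yel=ok&(hsv[...,0]>14)&(hsv[...,0]<30)&(hsv[...,1]>120)&(hsv[...,2]>110)
l,k=ndimage.label(yel)
for i in range(1,k+1):
    m=l==i
    if m.sum()>100:
        q=X[m];print("yel",m.sum(),np.median(q,0).round(3),cv2.minEnclosingCircle(q[:,:2].astype(np.float32)),"n",np.linalg.svd(q-q.mean(0),full_matrices=False)[2][2].round(3))
lime=ok&(hsv[...,0]>30)&(hsv[...,0]<45)&(hsv[...,1]>120);q=X[lime];print("lime",np.median(q,0).round(3),len(q))
s=dict(np.load("scene.npz"));Y=cloud(s);h2=cv2.cvtColor(s["pixels"],cv2.COLOR_RGB2HSV);m=(h2[...,0]>28)&(h2[...,0]<45)&(h2[...,1]>150)&(np.hypot(Y[...,0]-.41,Y[...,1]+.235)<.05);print("lime scene",np.median(Y[m],0).round(3),m.sum())
# dark gripper pts in tool frame
blk=ok&(hsv[...,2]<60)&(P[...,2]>-.08)&(P[...,2]<.06)&(abs(P[...,0])<.05)&(abs(P[...,1])<.07)
for z in np.arange(-.07,.06,.01):
    w=P[blk&(abs(P[...,2]-z)<.005)]
    if len(w)>3: print("tool z",round(z,3),len(w),w.min(0).round(3),w.max(0).round(3))
# start picture: lowest gripper points
for n in("scene","side"):
    s=dict(np.load(n+".npz"));Y=cloud(s);m=(np.hypot(Y[...,0]-.134,Y[...,1]-.559)<.1)&(s["depth"]>0)&(Y[...,2]>.12);q=Y[m];z=q[:,2];print(n,len(q),np.sort(z)[:6].round(3),q[z<np.sort(z)[5]+.02].mean(0))
E
```

```text
[ 0.47411084 -0.15332153  0.08866795] table z [-7.97799225e-01 -5.89729256e-05  1.10022081e-03]
yel 148 [ 0.448 -0.124  0.015] ((0.4543662369251251, -0.1342380791902542), 0.02593187615275383) n [-0.062  0.261 -0.963]
yel 243 [ 0.444 -0.145  0.082] ((0.4506179988384247, -0.15029951930046082), 0.022303633391857147) n [ 0.113 -0.338  0.934]
yel 3179 [ 0.461 -0.165  0.106] ((0.46654388308525085, -0.17030127346515656), 0.020865323022007942) n [ 0.02  -0.231  0.973]
yel 150 [ 0.487 -0.277  0.073] ((0.4914463758468628, -0.28073376417160034), 0.017055051401257515) n [ 0.144 -0.076  0.987]
yel 342 [ 0.497 -0.295  0.102] ((0.4753347337245941, -0.2559591829776764), 0.05952195078134537) n [0.921 0.287 0.265]
lime [ 0.417 -0.219  0.04 ] 3357
lime scene [ 0.41  -0.23   0.039] 62
tool z -0.07 7255 [-0.013 -0.049 -0.075] [ 0.015  0.047 -0.065]
tool z -0.06 1827 [-0.007 -0.044 -0.065] [ 0.015  0.042 -0.055]
tool z -0.05 765 [-0.01  -0.026 -0.055] [ 0.012  0.023 -0.045]
tool z -0.04 569 [-0.011 -0.026 -0.045] [ 0.012  0.024 -0.035]
tool z -0.03 455 [-0.011 -0.026 -0.035] [ 0.012  0.024 -0.025]
tool z -0.02 146 [-0.022 -0.024 -0.025] [ 0.015  0.023 -0.015]
tool z -0.01 20 [-0.021 -0.038 -0.015] [ 0.014  0.014 -0.005]
tool z 0.01 4 [0.009 0.001 0.014] [0.033 0.019 0.015]
scene 2230 [0.243 0.244 0.244 0.245 0.245 0.245] [0.13090642 0.54863294 0.25438067]
side 1391 [0.242 0.244 0.245 0.247 0.247 0.247] [0.13401633 0.55173311 0.25665868]
```

The wrist and fixed-camera chains agree. The visible fingertips end about 27 mm *behind* the reported TCP when open (z .243 against .216), and about 14–20 mm behind as they close. The stated 25 mm ahead is therefore wrong, and the fingers landed on the lid. Tin A now leans about 13°. I'll take the load off gently before opening.

servo_tool:
  motion:
    - [[0,0,-0.4,0,1],[0,0,-0.8,0,1],[0,0,-1.0,0,1],[0,0,-1.1,0,1]]

```text
time_s: 3.75
eef_pos: [0.4708, -0.1493, 0.096]
eef_rot: [0.008, 0.117, 0.993, -0.002]
wrist_force: [1.3, 6.7, 28.6]
opening: 0.007
grasp_force: 25.8
```

servo_tool:
  motion:
    - [[0,0,-0.5,0,1],[0,0,-1,0,1],[0,0,-2,0,1],[0,0,-5,0,1],[0,0,-9,0,0]]

```text
time_s: 4.25
eef_pos: [0.4621, -0.1459, 0.1772]
eef_rot: [-0.002, 0.117, 0.993, 0.001]
wrist_force: [0.2, -0.5, -0.1]
opening: 0.158
grasp_force: 0.0
```

```bash
cat >> h.py <<'E'
def lids(c,X):
    hsv=cv2.cvtColor(c["pixels"],cv2.COLOR_RGB2HSV)
    m=(c["depth"]>0)&(hsv[...,0]>14)&(hsv[...,0]<30)&(hsv[...,1]>110)&(hsv[...,2]>100)&(X[...,2]>.09)&(X[...,2]<.35)&(X[...,0]>.3)&(X[...,0]<.66)
    l,k=ndimage.label(m)
    for i in range(1,k+1):
        q=X[l==i]
        if len(q)>30 and np.ptp(q[:,0])<.06:
            (a,b),r=cv2.minEnclosingCircle(q[:,:2].astype(np.float32));print("lid",len(q),np.round([a,b,np.median(q[:,2]),r],4),"n",np.linalg.svd(q-q.mean(0),full_matrices=False)[2][2].round(2))
E
python3 - <<'E'
from bench import ctrl
from h import *
for n in("scene","side"):
    c=ctrl.camera(n);np.savez(n+"2.npz",**c);print(n);lids(c,cloud(c))
    if n=="scene":a=c["pixels"][120:300,180:380,::-1]
o=ctrl.get_obs();c=ctrl.camera("wrist");print("wrist",o["eef_pos"].round(4),o["opening"]);P,X=wcloud(c,o);lids(c,X)
w=cv2.resize(c["pixels"][:,:,::-1],(340,255));a=cv2.resize(a,(460,414),interpolation=2)
z=np.zeros((414,800,3),np.uint8);z[:,:460]=a;z[:255,460:]=w;cv2.imwrite("pics/p2.png",z)
E
```

```text
scene
lid 85 [ 0.6016 -0.121   0.1006  0.022 ] n [-0.01  0.01  1.  ]
lid 91 [ 0.461  -0.1461  0.1006  0.0225] n [ 0. -0. -1.]
lid 128 [ 0.5143 -0.2916  0.1007  0.0233] n [ 0.   -0.01 -1.  ]
side
lid 68 [ 0.6039 -0.1165  0.1017  0.0246] n [-0.01 -0.02 -1.  ]
lid 71 [ 0.467  -0.1475  0.102   0.0237] n [-0.02 -0.03 -1.  ]
lid 84 [ 0.5136 -0.2884  0.101   0.023 ] n [-0.02  0.02  1.  ]
lid 278 [ 0.4734 -0.6122  0.1009  0.0314] n [-0.02 -0.02 -1.  ]
wrist [ 0.4668 -0.1487  0.1836] 0.33404197529865937
lid 2090 [ 0.465  -0.1465  0.1019  0.0212] n [-0. -0. -1.]
```

View pics/p2.png

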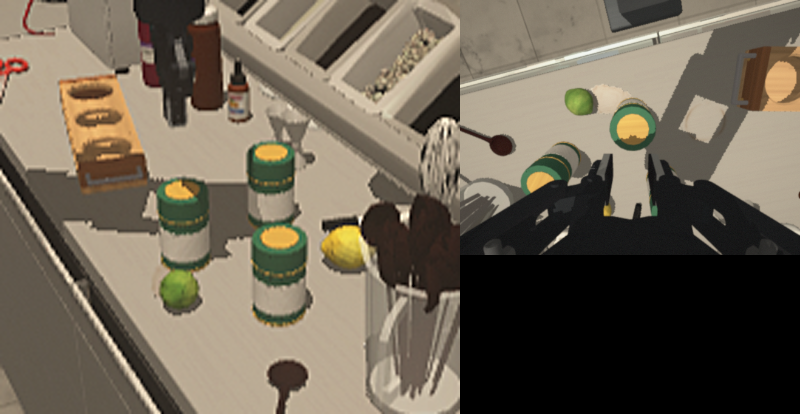

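Good: tin A has rocked back upright at (.465,-.1465), and wrist and fixed cameras agree. It shows at (183,225) in the left panel. Now I'll measure the real fingertip offset.

```bash
python3 - <<'E'
from h import *
e=np.array([.4668,-.1487,.1836])
for n in("scene2","side2"):
    s=dict(np.load(n+".npz"));Y=cloud(s);m=(np.hypot(*(Y[...,:2]-e[:2]).transpose(2,0,1))<.06)&(s["depth"]>0)&(Y[...,2]>.115)&(Y[...,2]<.3);q=Y[m]-e
    c,si=np.cos(2.907),np.sin(2.907);q=np.c_[q[:,0]*c+q[:,1]*si,q[:,0]*-(-si)*1+q[:,1]*(-c),-q[:,2]]
    print(n)
    for z in np.arange(-.07,.07,.008):
        w=q[abs(q[:,2]-z)<.004]
        if len(w)>2: print(round(z,3),len(w),w.min(0).round(3)[:2],w.max(0).round(3)[:2])
E
```

```text
scene2
-0.07 23 [-0.004 -0.049] [0.023 0.007]
-0.062 37 [-0.005 -0.044] [0.019 0.032]
-0.054 23 [-0.006 -0.038] [0.021 0.037]
-0.046 14 [-0.002 -0.023] [0.019 0.014]
-0.038 28 [-0.003 -0.022] [0.018 0.009]
-0.03 24 [-0.002 -0.021] [0.018 0.008]
-0.022 30 [-0.002 -0.022] [0.019 0.008]
-0.014 17 [-0.004 -0.02 ] [0.019 0.01 ]
-0.006 8 [-0.001 -0.014] [0.016 0.01 ]
side2
-0.07 13 [-0.011 -0.05 ] [ 0.014 -0.026]
-0.062 5 [-0.012 -0.042] [ 0.012 -0.021]
-0.054 4 [-0.005 -0.027] [ 0.002 -0.024]
-0.046 11 [-0.008 -0.031] [ 0.009 -0.015]
-0.038 9 [-0.008 -0.025] [ 0.009 -0.014]
-0.03 15 [-0.007 -0.026] [ 0.01  -0.013]
-0.022 9 [-0.01 -0.02] [ 0.01  -0.014]
```

servo_tool:
  motion:
    - [[0,0,0,0,-1],[0,0,0,0,-1],[0,0,0,0,-1],[0,0,0,0,-1]]

```text
time_s: 4.8
eef_pos: [0.4632, -0.1465, 0.1768]
eef_rot: [-0.001, 0.117, 0.993, 0.0]
wrist_force: [0.1, -0.1, 0.3]
opening: 1.001
grasp_force: 0.0
```

servo_tool:
  motion:
    - [[-0.1,0,4,0,-1],[-0.1,0,8,0,-1],[-0.1,0,11,0,-1],[-0.1,0,13,0,-1],[-0.1,0,14.7,0,-1]]

```text
time_s: 5.3
eef_pos: [0.4637, -0.1464, 0.0287]
eef_rot: [-0.001, 0.117, 0.993, 0.001]
wrist_force: [0.1, -0.7, -0.1]
opening: 0.999
grasp_force: 0.0
```

servo_tool:
  motion:
    - [[0,0,0,0,-0.4],[0,0,0,0,0],[0,0,0,0,1],[0,0,0,0,1],[0,0,0,0,1]]

```text
time_s: 5.8
eef_pos: [0.4651, -0.1473, 0.0314]
eef_rot: [0.001, 0.117, 0.993, -0.0]
wrist_force: [0.1, 0.4, -2.7]
opening: 0.697
grasp_force: 64.0
```

Grip at 0.70 opening (60 mm). Next I lift slightly and weigh.

servo_tool:
  motion:
    - [[0,0,-1,0,1],[0,0,-3,0,1],[0,0,-5,0,1],[0,0,-5,0,1],[0,0,-5,0,1]]

```text
time_s: 6.3
eef_pos: [0.4651, -0.1473, 0.0812]
eef_rot: [0.001, 0.117, 0.993, -0.0]
wrist_force: [-0.3, 0.4, -2.2]
opening: 0.695
grasp_force: 64.3
```

```bash
cat > w.py <<'E'
from bench import ctrl
import numpy as np
F=[];J=[]
for i in range(12):
    if i: ctrl.camera("wrist")
    o=ctrl.get_obs();F.append(o["wrist_force"]);J.append(o["joint_efforts"])
F=np.array(F);print("F",F.mean(0).round(2),F.std(0).round(2),F[:,2].round(1),"op",o["opening"],o["grasp_force"],"tau",np.mean(J,0).round(2),o["eef_pos"].round(4),o["time_s"])
E
python3 w.py
```

```text
F [ 0.09 -0.04 -1.69] [0.54 0.51 0.49] [-2.2 -2.5 -1.2 -1.9 -2.1 -1.1 -1.2 -1.7 -1.7 -0.9 -2.2 -1.4] op 0.6996718515626995 64.28487606346607 tau [ 0.000e+00 -3.870e+01 -3.013e+01  0.000e+00 -1.000e-02 -0.000e+00] [ 0.4646 -0.147   0.0805] 6.85
```

A is light at 1.7 N (about 0.17 kg), so it goes to the far end well.

servo_tool:
  motion:
    - [[0,0,-3,0,1],[0.3,2,-6,0,1],[0.9,6,-6,0,1],[1.4,10,-6,0,1],[2,14,-6,0,1]]

```text
time_s: 7.35
eef_pos: [0.4781, -0.0051, 0.1412]
eef_rot: [0.001, 0.118, 0.993, -0.0]
wrist_force: [0.5, -0.8, -2.2]
opening: 0.697
grasp_force: 64.8
```

servo_tool:
  motion:
    - [[0.6,4.4,0,0,1],[1.2,8.8,0,0,1],[1.9,13.2,0,0,1],[2.5,17.6,0,0,1],[3.1,22,0,0,1]]

```text
time_s: 7.85
eef_pos: [0.4988, 0.2169, 0.1408]
eef_rot: [0.0, 0.117, 0.993, -0.0]
wrist_force: [0.5, -0.8, -1.3]
opening: 0.697
grasp_force: 64.8
```

servo_tool:
  motion:
    - [[0.5,3,0,0,1],[0.8,5,0,0,1],[0.9,6,0,0,1],[0.9,6,0,0,1],[0.9,6,0,0,1]]

```text
time_s: 8.35
eef_pos: [0.504, 0.2746, 0.1404]
eef_rot: [-0.0, 0.117, 0.993, -0.0]
wrist_force: [0.2, -0.7, -0.9]
opening: 0.696
grasp_force: 64.9
```

```bash
cat > wt.py <<'E'
import sys
from bench import ctrl
from h import *
W=[(.504,.2757),(.481,.1825),(.458,.0894)]
o=ctrl.get_obs();print(o["eef_pos"].round(4),o["time_s"],o["opening"])
for n in("scene","side","wrist"):
    c=ctrl.camera(n);print(n)
    if n=="wrist":P,X=wcloud(c,o)
    else: X=cloud(c)
    np.savez(n+"3.npz",**{k:v for k,v in c.items()});lids(c,X)
E
python3 wt.py
```

```text
[0.504  0.2746 0.1404] 8.35 0.6957129184832206
scene
lid 84 [ 0.5993 -0.1194  0.1006  0.0234] n [ 0.03 -0.    1.  ]
lid 128 [ 0.5127 -0.2898  0.1004  0.0218] n [-0.   -0.02 -1.  ]
side
lid 68 [ 0.6021 -0.1211  0.1017  0.0226] n [-0.03 -0.04 -1.  ]
lid 84 [ 0.5146 -0.2897  0.1011  0.0239] n [-0.01 -0.05 -1.  ]
lid 272 [ 0.4733 -0.6129  0.1011  0.0308] n [0.02 0.01 1.  ]
wrist
lid 153 [0.4852 0.2798 0.1133 0.023 ] n [-0.05 -0.    1.  ]
lid 407 [0.4873 0.2772 0.1829 0.0244] n [ 0.18 -0.04  0.98]
lid 7026 [0.5033 0.2734 0.2117 0.0209] n [ 0.   -0.01  1.  ]
```

```bash
cat > cf.py <<'E'
from bench import ctrl
from h import *
from scipy.optimize import minimize
def fit(X):
    q=X[(abs(X[:,2]-.048)<.005)&(abs(X[:,0]-.483)<.1)&(abs(X[:,1]-.185)<.2)]
    def cost(p):
        c_,s=np.cos(p[2]),np.sin(p[2]);d=q[:,:2]-p[:2];x=d[:,0]*c_+d[:,1]*s;y=-d[:,0]*s+d[:,1]*c_
        r=np.maximum(np.maximum(abs(x)-.046,abs(y)-.145),0)
        h=np.maximum(np.max([.037-np.hypot(x,y-k) for k in(-.096,0,.096)],0),0)
        return np.minimum(r,.008).sum()+np.minimum(h,.008).sum()
    b=min((minimize(cost,[.482+a,.183+e,-.242+g],method="Nelder-Mead") for a in(-.005,.005) for e in(-.006,.006) for g in(-.03,.03)),key=lambda r:r.fun);p=b.x
    print(len(q),p.round(4),b.fun/len(q)*1e3,[(p[:2]+k*np.array([-np.sin(p[2]),np.cos(p[2])])).round(4).tolist() for k in(.096,0,-.096)])
if __name__=="__main__":
    o=ctrl.get_obs();c=dict(np.load("wrist3.npz"));P,X=wcloud(c,o);fit(X[c["depth"]>0])
    for n in("scene3","side3"):
        c=dict(np.load(n+".npz"));fit(cloud(c)[c["depth"]>0])
    print(o["eef_pos"])
E
python3 cf.py
```

```text
19808 [ 0.4827  0.1874 -0.2476] 0.27315597100891564 [[0.5063, 0.2805], [0.4827, 0.1874], [0.4592, 0.0943]]
717 [ 0.4798  0.1838 -0.2414] 0.27520418959446 [[0.5027, 0.277], [0.4798, 0.1838], [0.4569, 0.0906]]
558 [ 0.4822  0.1804 -0.2414] 0.6366365943934753 [[0.5052, 0.2737], [0.4822, 0.1804], [0.4593, 0.0872]]
[0.50424606 0.27422966 0.14070656]
```

```bash
python3 - <<'E'
from bench import ctrl
from h import *
o=ctrl.get_obs();c=dict(np.load("wrist3.npz"));im=c["pixels"][:,:,::-1].copy()
q=o["eef_rot"];R=Rn.from_quat([q[1],q[2],q[3],q[0]]).as_matrix();H=np.linalg.inv(c["hand_eye"])
im=cv2.resize(im,(800,600))
for p,col in(((.4827,.1874,-.2476),(0,0,255)),((.482,.183,-.242),(255,0,0))):
    u=np.array([-np.sin(p[2]),np.cos(p[2])]);v=np.array([u[1],-u[0]])
    a=np.linspace(0,6.28,80)
    L=[np.array(p[:2])+k*u+.037*np.c_[np.cos(a),np.sin(a)] for k in(.096,0,-.096)]
    L.append(np.array([np.array(p[:2])+s*.145*u+t*.046*v for s,t in((1,1),(1,-1),(-1,-1),(-1,1),(1,1))]))
    for w in L:
        w=np.c_[w,np.full(len(w),.048)];t=(w-o["eef_pos"])@R;k=t@H[:3,:3].T+H[:3,3]
        px=np.c_[k[:,0]/k[:,2]*c["fx"]+c["cx"],k[:,1]/k[:,2]*c["fy"]+c["cy"]]*(800/560)
        cv2.polylines(im,[px.astype(int)],False,col,1)
cv2.imwrite("pics/ov.png",im)
E
```

```text
(no output)
```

View pics/ov.png

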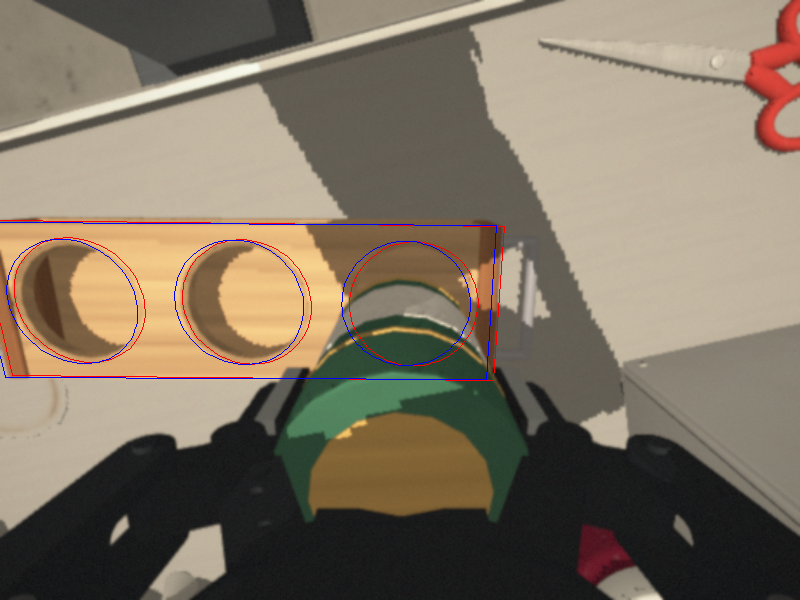

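The overlay shows the red (wrist-fit) circles matching the visible rims, with the middle well at (246,302) and the left at (79,300). Next I check the held tin against the well within each fixed camera's own frame.

```bash
cat >tf.py <<'E'
from h import *
from scipy.optimize import minimize
def tinfit(X,t,z0,z1):
    s=X[(X[:,2]>z0)&(X[:,2]<z1)&(np.hypot(*(X[:,:2]-t).T)<.042)][:,:2]
    g=lambda o:np.minimum(abs(np.hypot(*(s-o).T)-.030),.005).sum()
    r=min((minimize(g,np.array(t)+d,method="Nelder-Mead",options=dict(initial_simplex=np.array(t)+d+[[0,0],[.003,0],[0,.003]])) for d in([0,0],[.003,.003],[-.003,-.003],[.003,-.003])),key=lambda r:r.fun)
    return r.x.round(4),len(s),r.fun/len(s)
E
python3 - <<'E'
from tf import *
for n in("scene3","side3"):
    c=dict(np.load(n+".npz"));X=cloud(c)[c["depth"]>0]
    print(n,tinfit(X,(.504,.274),.118,.155))
    for t in((.514,-.29),(.601,-.12)): print(tinfit(X,t,.01,.09))
E
```

```text
scene3 (array([0.5028, 0.2756]), 176, np.float64(0.0016036491683983716))
(array([ 0.5127, -0.2895]), 581, np.float64(0.0009474888518109977))
(array([ 0.6007, -0.1185]), 462, np.float64(0.0012290930250531836))
side3 (array([0.5056, 0.2723]), 113, np.float64(0.0024301408033336473))
(array([ 0.5146, -0.2906]), 305, np.float64(0.0016758798514867929))
(array([ 0.6026, -0.1203]), 270, np.float64(0.002105943618763335))
```

servo_tool:
  motion:
    - [[0,0.25,2,0,1],[0,0.25,4,0,1],[0,0.25,5,0,1],[0,0.25,5.7,0,1],[0,0.25,5.7,0,1]]

```text
time_s: 9.0
eef_pos: [0.5043, 0.2773, 0.083]
eef_rot: [-0.001, 0.117, 0.993, -0.0]
wrist_force: [-1.1, 0.4, -2.3]
opening: 0.696
grasp_force: 64.8
```

servo_tool:
  motion:
    - [[0,0,0.4,0,1],[0,0,0.7,0,1],[0,0,1,0,1],[0,0,1.3,0,1]]

```text
time_s: 9.4
eef_pos: [0.5048, 0.2779, 0.0708]
eef_rot: [0.0, 0.117, 0.993, 0.0]
wrist_force: [-0.6, -0.0, -1.8]
opening: 0.7
grasp_force: 64.8
```

servo_tool:
  motion:
    - [[0,0,0.6,0,1],[0,0,1.2,0,1],[0,0,1.8,0,1],[0,0,2.3,0,1],[0,0,2.5,0,1]]

```text
time_s: 9.9
eef_pos: [0.5042, 0.2777, 0.0447]
eef_rot: [-0.001, 0.117, 0.993, -0.0]
wrist_force: [-0.1, -0.3, -1.9]
opening: 0.697
grasp_force: 64.8
```

servo_tool:
  motion:
    - [[0,0,0.1,0,1],[0,0,0.2,0,1],[0,0,0.3,0,1],[0,0,0.3,0,1]]

```text
time_s: 10.3
eef_pos: [0.5046, 0.2778, 0.0446]
eef_rot: [-0.0, 0.117, 0.993, -0.0]
wrist_force: [-6.9, -3.6, 13.9]
opening: 0.702
grasp_force: 65.9
```

Seated: the TCP is at .0446, against .031+.014 expected. Next is unload, open and rise.

servo_tool:
  motion:
    - [[0,0,-0.2,0,1],[0,0,-0.2,0,0],[0,0,-0.2,0,-0.6],[0,0,-0.2,0,-1],[0,0,-0.2,0,-1]]

```text
time_s: 10.8
eef_pos: [0.5048, 0.2779, 0.0447]
eef_rot: [0.0, 0.117, 0.993, 0.0]
wrist_force: [-0.3, -0.3, -0.7]
opening: 0.997
grasp_force: 0.0
```

servo_tool:
  motion:
    - [[0,0,-1,0,-1],[0,0,-4,0,-1],[0,0,-8,0,-1],[0,0,-11,0,-1],[0,0,-13,0,-1]]

```text
time_s: 11.3
eef_pos: [0.5059, 0.2783, 0.1785]
eef_rot: [0.002, 0.117, 0.993, 0.001]
wrist_force: [0.9, 1.8, 0.1]
opening: 1.001
grasp_force: 0.0
```

```bash
python3 wt.py; python3 cf.py; python3 - <<'E'
from tf import *
for n in("scene3","side3"):
    c=dict(np.load(n+".npz"));X=cloud(c)[c["depth"]>0]
    print(n,tinfit(X,(.504,.276),.055,.105))
E
```

```text
[0.5059 0.2783 0.1785] 11.3 1.0009500632524766
scene
lid 33 [0.504  0.2787 0.1143 0.0205] n [0.03 0.04 1.  ]
lid 84 [ 0.5996 -0.1204  0.1006  0.0214] n [-0.  0.  1.]
lid 129 [ 0.513  -0.2896  0.1004  0.0227] n [ 0.02 -0.02 -1.  ]
side
lid 41 [0.506  0.2804 0.1149 0.0215] n [-0.01 -0.08 -1.  ]
lid 67 [ 0.6006 -0.1215  0.102   0.0266] n [-0.01 -0.07 -1.  ]
lid 83 [ 0.5146 -0.2894  0.1021  0.024 ] n [-0.   -0.06 -1.  ]
lid 275 [ 0.47   -0.6087  0.1011  0.0341] n [0.   0.02 1.  ]
wrist
lid 2341 [0.504  0.2773 0.115  0.0209] n [0. 0. 1.]
16631 [ 0.4812  0.1863 -0.2479] 0.2308342488765717 [[0.5047, 0.2794], [0.4812, 0.1863], [0.4576, 0.0933]]
673 [ 0.48    0.1847 -0.2432] 0.5964124780684057 [[0.5031, 0.2778], [0.48, 0.1847], [0.4569, 0.0915]]
537 [ 0.4818  0.1821 -0.2374] 0.7066318646480741 [[0.5043, 0.2754], [0.4818, 0.1821], [0.4592, 0.0888]]
[0.50590679 0.27824195 0.17695388]
scene3 (array([0.504 , 0.2792]), 217, np.float64(0.001749340084608008))
side3 (array([0.506 , 0.2773]), 147, np.float64(0.002485794073198398))
```

Tin A is seated, with its lid at z .115, level. Now to tin B.

servo_tool:
  motion:
    - [[-14,-55,0,0,-1],[-14,-55,0,0,-1],[-14,-55,0,0,-1],[-14,-55,0,0,-1],[-14,-55,0,0,-1]]

```text
time_s: 11.95
eef_pos: [0.507, 0.0263, 0.1733]
eef_rot: [-0.001, 0.117, 0.993, 0.0]
wrist_force: [0.7, 0.5, 0.5]
opening: 1.005
grasp_force: 0.0
```

servo_tool:
  motion:
    - [[-7.9,-31,0,0,-1],[-7.9,-31,0,0,-1],[-7.9,-31,0,0,-1],[-7.9,-31,0,0,-1],[-7.9,-31,0,0,-1]]

```text
time_s: 12.45
eef_pos: [0.5108, -0.2236, 0.1731]
eef_rot: [-0.001, 0.117, 0.993, 0.001]
wrist_force: [1.1, -0.0, -0.2]
opening: 0.996
grasp_force: 0.0
```

servo_tool:
  motion:
    - [[-1,-3.5,0,0,-1],[-1.8,-6.4,1,0,-1],[-1.8,-6.4,3,0,-1],[-1.8,-6.4,4,0,-1],[-1.8,-6.4,4,0,-1]]

```text
time_s: 12.95
eef_pos: [0.5127, -0.2868, 0.1315]
eef_rot: [-0.003, 0.117, 0.993, 0.002]
wrist_force: [0.3, -0.1, -0.6]
opening: 0.999
grasp_force: 0.0
```

```bash
python3 wt.py | sed -n '1p;/wrist/,$p'
```

```text
[ 0.5127 -0.2868  0.1315] 12.95 0.9987543030581365
wrist
lid 3067 [ 0.5119 -0.2898  0.0991  0.0211] n [ 0. -0.  1.]
```

servo_tool:
  motion:
    - [[0,-0.1,3,0,-1],[0,-0.1,6,0,-1],[0,-0.1,8.5,0,-1],[0,-0.1,10.2,0,-1],[0,-0.1,10.2,0,-1]]

```text
time_s: 13.6
eef_pos: [0.5134, -0.2879, 0.031]
eef_rot: [-0.001, 0.117, 0.993, 0.001]
wrist_force: [-0.9, -0.2, 0.4]
opening: 1.004
grasp_force: 0.0
```

servo_tool:
  motion:
    - [[0,0,0,0,-0.4],[0,0,0,0,0],[0,0,0,0,1],[0,0,0,0,1],[0,0,0,0,1]]

```text
time_s: 14.1
eef_pos: [0.516, -0.2906, 0.035]
eef_rot: [0.002, 0.117, 0.993, -0.001]
wrist_force: [0.8, 0.6, 6.0]
opening: 0.683
grasp_force: 65.8
```

servo_tool:
  motion:
    - [[0,0,-1,0,1],[0,0,-3,0,1],[0,0,-5,0,1],[0,0,-5,0,1],[0,0,-5,0,1]]

```text
time_s: 14.6
eef_pos: [0.5142, -0.2894, 0.0827]
eef_rot: [0.0, 0.117, 0.993, -0.0]
wrist_force: [-0.0, -0.0, -4.8]
opening: 0.68
grasp_force: 65.5
```

```bash
python3 w.py;  python3 wt.py | sed -n '1p;/wrist/,$p'
```

```text
F [-0.14  0.2  -3.71] [0.54 0.44 0.69] [-4.8 -2.6 -4.4 -4.7 -3.2 -3.9 -2.6 -3.6 -3.6 -3.4 -3.8 -4.1] op 0.6833615844681179 65.4650533106178 tau [  0.   -51.61 -32.4   -0.    -0.     0.  ] [ 0.5143 -0.2895  0.0825] 15.15
[ 0.5143 -0.2895  0.0825] 15.15 0.6833615844681179
wrist
lid 402 [ 0.4958 -0.2907  0.1207  0.0258] n [ 0.05 -0.01  1.  ]
lid 8064 [ 0.5125 -0.2901  0.1493  0.0209] n [ 0. -0.  1.]
```

B weighs 3.7 N (about 0.38 kg), so it's the full one. I'll set it back gently and fetch C first.

servo_tool:
  motion:
    - [[0,0,2,0,1],[0,0,3.8,0,1],[0,0,4.5,0,1],[0,0,4.8,0,1],[0,0,5.0,0,1]]

```text
time_s: 15.8
eef_pos: [0.514, -0.289, 0.0352]
eef_rot: [-0.001, 0.117, 0.993, 0.001]
wrist_force: [-14.0, 11.0, 29.7]
opening: 0.686
grasp_force: 68.1
```

servo_tool:
  motion:
    - [[0,0,0,0,1],[0,0,0,0,0],[0,0,0,0,-0.6],[0,0,0,0,-1],[0,0,0,0,-1]]

```text
time_s: 16.3
eef_pos: [0.515, -0.2901, 0.0334]
eef_rot: [0.001, 0.117, 0.993, -0.0]
wrist_force: [-0.2, 0.4, -0.1]
opening: 0.996
grasp_force: 0.0
```

servo_tool:
  motion:
    - [[0,0,-2,0,-1],[0,0,-6,0,-1],[0,0,-10,0,-1],[0,0,-13,0,-1],[0,0,-14,0,-1]]

```text
time_s: 16.8
eef_pos: [0.5163, -0.2911, 0.177]
eef_rot: [0.003, 0.117, 0.993, -0.002]
wrist_force: [-0.2, 0.3, 1.1]
opening: 1.001
grasp_force: 0.0
```

servo_tool:
  motion:
    - [[-1,4.5,1,0,-1],[-2.2,9,2,0,-1],[-3.3,14,3.5,0,-1],[-4.4,18.5,3.5,0,-1],[-4.4,18.5,3.5,0,-1]]

```text
time_s: 17.3
eef_pos: [0.601, -0.1138, 0.1357]
eef_rot: [-0.001, 0.114, 0.993, 0.001]
wrist_force: [-1.2, 0.1, -0.4]
opening: 1.0
grasp_force: 0.0
```

```bash
python3 wt.py
```

```text
[ 0.601  -0.1138  0.1357] 17.3 0.9996039271547321
scene
lid 50 [0.501  0.2753 0.1147 0.0232] n [ 0.01 -0.01 -1.  ]
lid 70 [ 0.5995 -0.1197  0.1006  0.0205] n [-0.01 -0.01  1.  ]
lid 124 [ 0.5117 -0.2888  0.1005  0.0228] n [0.   0.01 1.  ]
side
lid 44 [0.5082 0.2751 0.1166 0.0223] n [0.03 0.06 1.  ]
lid 66 [ 0.6037 -0.1175  0.1023  0.024 ] n [-0.04 -0.05 -1.  ]
lid 85 [ 0.5135 -0.2893  0.1018  0.0215] n [-0.01  0.04  1.  ]
lid 279 [ 0.4738 -0.6133  0.1012  0.0313] n [-0.   -0.01 -1.  ]
wrist
lid 361 [ 0.5211 -0.2727  0.1008  0.0144] n [-0.05 -0.1   0.99]
lid 2975 [ 0.6029 -0.115   0.1012  0.0208] n [-0. -0.  1.]
```

servo_tool:
  motion:
    - [[0,0,0.5,0,-1],[0,0,0.5,0,-1]]

```text
time_s: 17.65
eef_pos: [0.5992, -0.1211, 0.1317]
eef_rot: [-0.001, 0.118, 0.993, 0.0]
wrist_force: [-0.8, 1.1, -0.1]
opening: 1.0
grasp_force: 0.0
```

servo_tool:
  motion:
    - [[-0.2,0.1,3,0,-1],[-0.2,0.1,6,0,-1],[-0.2,0.1,8.5,0,-1],[-0.2,0.1,10.1,0,-1],[-0.2,0.1,10.1,0,-1]]

```text
time_s: 18.15
eef_pos: [0.6002, -0.1194, 0.0291]
eef_rot: [-0.002, 0.118, 0.993, 0.001]
wrist_force: [-0.0, 0.5, 0.6]
opening: 0.999
grasp_force: 0.0
```

servo_tool:
  motion:
    - [[0,0,0,0,-0.4],[0,0,0,0,0],[0,0,0,0,1],[0,0,0,0,1],[0,0,0,0,1]]

```text
time_s: 18.65
eef_pos: [0.604, -0.1199, 0.0338]
eef_rot: [0.002, 0.117, 0.993, -0.001]
wrist_force: [-0.4, 0.2, 6.5]
opening: 0.694
grasp_force: 65.1
```

servo_tool:
  motion:
    - [[0,0,-1,0,1],[0,0,-3,0,1],[0,0,-5,0,1],[0,0,-5,0,1],[0,0,-5,0,1]]

```text
time_s: 19.15
eef_pos: [0.6024, -0.1193, 0.0819]
eef_rot: [0.0, 0.117, 0.993, -0.0]
wrist_force: [0.4, -0.3, -0.9]
opening: 0.696
grasp_force: 65.0
```

```bash
python3 w.py;  python3 wt.py | sed -n '1p;/wrist/,$p'
```

```text
F [-0.15  0.16 -1.97] [0.4  0.48 0.6 ] [-0.9 -1.8 -2.2 -2.7 -3.1 -2.2 -1.8 -1.2 -2.2 -2.2 -2.  -1.3] op 0.6955155706986018 65.0112846493721 tau [ 1.000e-02 -5.317e+01 -3.194e+01  0.000e+00 -0.000e+00 -0.000e+00] [ 0.6023 -0.1193  0.0815] 19.7
[ 0.6023 -0.1193  0.0815] 19.7 0.6955155706986018
wrist
lid 324 [ 0.5814 -0.1225  0.121   0.0241] n [ 0.08 -0.02  1.  ]
lid 7990 [ 0.6007 -0.1199  0.1497  0.0211] n [ 0.   -0.01  1.  ]
```

C is light at 2.0 N (about 0.20 kg), so it goes to the near end well.

servo_tool:
  motion:
    - [[0.5,0.5,-3,0,1],[3,2.8,-6,0,1],[6,5.5,-6,0,1],[9,8.2,-6,0,1],[12,11,-6,0,1]]

```text
time_s: 20.35
eef_pos: [0.5105, 0.0165, 0.1421]
eef_rot: [0.001, 0.117, 0.993, -0.0]
wrist_force: [0.6, 1.3, -1.2]
opening: 0.698
grasp_force: 65.6
```

servo_tool:
  motion:
    - [[3,2.8,0,0,1],[5.5,5,0,0,1],[6.8,6.2,0,0,1],[6.8,6.2,0,0,1],[6.8,6.2,0,0,1]]

```text
time_s: 20.85
eef_pos: [0.46, 0.0916, 0.1421]
eef_rot: [0.001, 0.117, 0.993, -0.0]
wrist_force: [0.1, 0.1, -1.0]
opening: 0.697
grasp_force: 65.6
```

```bash
python3 wt.py | sed -n '1p;/wrist/,$p'; python3 cf.py; python3 - <<'E'
from tf import *
for n in("scene3","side3"):
    c=dict(np.load(n+".npz"));X=cloud(c)[c["depth"]>0]
    print(n,tinfit(X,(.459,.092),.118,.155))
E
```

```text
[0.46   0.0916 0.1421] 20.85 0.6968863750335653
wrist
lid 163 [0.4397 0.0924 0.1121 0.0239] n [-0.    0.01  1.  ]
lid 101 [0.43   0.0941 0.1816 0.0107] n [-0.85  0.1  -0.52]
lid 122 [0.4382 0.1119 0.1818 0.0097] n [ 0.7  -0.71  0.08]
lid 71 [0.4353 0.0738 0.1817 0.0114] n [-0.84 -0.53 -0.1 ]
lid 50 [0.5047 0.259  0.1159 0.0068] n [-0.   -0.61 -0.79]
lid 7964 [0.4581 0.0908 0.2104 0.0212] n [ 0.   -0.01  1.  ]
17470 [ 0.4827  0.1865 -0.2401] 0.4106892827138861 [[0.5056, 0.2797], [0.4827, 0.1865], [0.4599, 0.0932]]
509 [ 0.4803  0.1837 -0.2494] 0.3527765866069276 [[0.504, 0.2768], [0.4803, 0.1837], [0.4566, 0.0907]]
394 [ 0.4813  0.1811 -0.2351] 0.34609820501673183 [[0.5036, 0.2745], [0.4813, 0.1811], [0.4589, 0.0878]]
[0.46029291 0.0908561  0.14186021]
scene3 (array([0.457, 0.093]), 216, np.float64(0.0014110993901038612))
side3 (array([0.4596, 0.0908]), 128, np.float64(0.002137664995606409))
```

servo_tool:
  motion:
    - [[0,0,2,0,1],[0,0,4,0,1],[0,0,5,0,1],[0,0,5.7,0,1],[0,0,5.7,0,1]]

```text
time_s: 21.5
eef_pos: [0.4592, 0.0914, 0.084]
eef_rot: [-0.001, 0.117, 0.993, -0.0]
wrist_force: [-0.5, 0.1, -1.5]
opening: 0.695
grasp_force: 65.5
```

servo_tool:
  motion:
    - [[0,0,0.4,0,1],[0,0,0.7,0,1],[0,0,1,0,1],[0,0,1.4,0,1]]

```text
time_s: 21.9
eef_pos: [0.4599, 0.0917, 0.0709]
eef_rot: [0.0, 0.117, 0.993, 0.0]
wrist_force: [-0.1, 0.1, -1.7]
opening: 0.696
grasp_force: 65.6
```

Entered without contact, so down it goes.

servo_tool:
  motion:
    - [[0,0,0.6,0,1],[0,0,1.2,0,1],[0,0,1.8,0,1],[0,0,2.2,0,1],[0,0,2.3,0,1]]

```text
time_s: 22.4
eef_pos: [0.4594, 0.0917, 0.0478]
eef_rot: [-0.0, 0.117, 0.993, -0.0]
wrist_force: [-4.5, -0.0, 11.6]
opening: 0.695
grasp_force: 66.5
```

servo_tool:
  motion:
    - [[0,0,0.1,0,1],[0,0,0.2,0,1],[0,0,0.3,0,1],[0,0,0.3,0,1]]

```text
time_s: 22.8
eef_pos: [0.4599, 0.0918, 0.0476]
eef_rot: [-0.0, 0.117, 0.993, -0.0]
wrist_force: [-13.9, 1.1, 34.1]
opening: 0.698
grasp_force: 68.3
```

servo_tool:
  motion:
    - [[0,0,-0.3,0,1],[0,0,-0.3,0,0],[0,0,-0.3,0,-0.6],[0,0,-0.3,0,-1],[0,0,-0.3,0,-1]]

```text
time_s: 23.3
eef_pos: [0.4595, 0.0917, 0.0474]
eef_rot: [-0.0, 0.117, 0.993, -0.0]
wrist_force: [-0.4, -0.8, -0.2]
opening: 1.002
grasp_force: 0.0
```

servo_tool:
  motion:
    - [[0,0,-1,0,-1],[0,0,-4,0,-1],[0,0,-8,0,-1],[0,0,-11,0,-1],[0,0,-13,0,-1]]

```text
time_s: 23.8
eef_pos: [0.4607, 0.0917, 0.1811]
eef_rot: [0.002, 0.117, 0.993, 0.0]
wrist_force: [-0.2, 0.2, 0.7]
opening: 1.0
grasp_force: 0.0
```

```bash
python3 wt.py; python3 cf.py
```

```text
[0.4607 0.0917 0.1811] 23.8 1.0000409932149832
scene
lid 40 [0.4997 0.2759 0.1144 0.0221] n [-0.   -0.01 -1.  ]
lid 46 [0.4534 0.0899 0.1142 0.021 ] n [-0.03  0.02  1.  ]
lid 126 [ 0.5109 -0.2905  0.1006  0.0232] n [ 0.01 -0.   -1.  ]
side
lid 53 [0.4599 0.0895 0.1152 0.0236] n [ 0.   -0.08 -1.  ]
lid 84 [ 0.5105 -0.2912  0.101   0.0238] n [-0.03 -0.06 -1.  ]
lid 276 [ 0.4721 -0.6124  0.1013  0.0307] n [-0.    0.01 -1.  ]
wrist
lid 2302 [0.4569 0.0913 0.1153 0.0209] n [ 0. -0.  1.]
lid 2172 [0.5042 0.2781 0.1151 0.0225] n [-0. -0. -1.]
14687 [ 0.4814  0.1867 -0.2382] 0.3439656420853742 [[0.504, 0.28], [0.4814, 0.1867], [0.4587, 0.0935]]
483 [ 0.4821  0.1893 -0.2416] 1.0922802577534994 [[0.505, 0.2825], [0.4821, 0.1893], [0.4591, 0.0961]]
440 [ 0.4825  0.1857 -0.238 ] 1.1237670664061732 [[0.5051, 0.279], [0.4825, 0.1857], [0.4598, 0.0925]]
[0.46071286 0.09166718 0.17953158]
```

Both light tins are seated with level lids at z .115. Back to the full tin B.

servo_tool:
  motion:
    - [[-14,-36,0,0,-1],[-14,-36,0,0,-1],[-14,-36,0,0,-1],[-14,-36,0,0,-1],[-14,-36,0,0,-1]]

```text
time_s: 24.45
eef_pos: [0.4925, -0.1575, 0.1762]
eef_rot: [-0.001, 0.117, 0.993, 0.001]
wrist_force: [1.3, 0.1, 0.6]
opening: 0.996
grasp_force: 0.0
```

servo_tool:
  motion:
    - [[-5,-12.6,0,0,-1],[-5,-12.6,1,0,-1],[-5,-12.6,3,0,-1],[-5,-12.6,4,0,-1],[-5,-12.6,4,0,-1]]

```text
time_s: 24.95
eef_pos: [0.5104, -0.2891, 0.1337]
eef_rot: [-0.003, 0.118, 0.993, 0.002]
wrist_force: [-0.5, 0.4, 0.4]
opening: 1.002
grasp_force: 0.0
```

servo_tool:
  motion:
    - [[0,0,0,0,-1],[0,0,0,0,-1]]

```text
time_s: 25.15
eef_pos: [0.5131, -0.289, 0.1383]
eef_rot: [0.0, 0.116, 0.993, -0.0]
wrist_force: [-0.7, 0.2, -0.9]
opening: 1.002
grasp_force: 0.0
```

```bash
python3 wt.py | sed -n '1p;/wrist/,$p'
```

```text
[ 0.5131 -0.289   0.1383] 25.15 1.0022727269320206
wrist
lid 2946 [ 0.5123 -0.2897  0.1014  0.021 ] n [-0.  0. -1.]
```

Aligned. Descend, grip and lift.

servo_tool:
  motion:
    - [[0,0,3,0,-1],[0,0,6,0,-1],[0,0,9,0,-1],[0,0,10.7,0,-1],[0,0,10.7,0,-1]]

```text
time_s: 25.8
eef_pos: [0.5113, -0.2883, 0.0284]
eef_rot: [-0.002, 0.117, 0.993, 0.001]
wrist_force: [-0.1, -0.4, -0.8]
opening: 0.999
grasp_force: 0.0
```

servo_tool:
  motion:
    - [[0,0,0,0,-0.4],[0,0,0,0,0],[0,0,0,0,1],[0,0,0,0,1],[0,0,0,0,1]]

```text
time_s: 26.3
eef_pos: [0.5144, -0.2909, 0.033]
eef_rot: [0.002, 0.117, 0.993, -0.001]
wrist_force: [0.9, 1.9, 7.3]
opening: 0.686
grasp_force: 65.3
```

servo_tool:
  motion:
    - [[0,0,-1,0,1],[0,0,-4,0,1],[0,0,-8,0,1],[0,0,-12,0,1],[0,0,-15,0,1]]

```text
time_s: 26.8
eef_pos: [0.5129, -0.2905, 0.1838]
eef_rot: [0.001, 0.117, 0.993, -0.001]
wrist_force: [0.7, -0.0, -4.1]
opening: 0.682
grasp_force: 65.8
```

servo_tool:
  motion:
    - [[1.5,0,-2,0,1],[3,0,-4,0,1],[4,0,-5,0,1],[4,0,-5,0,1],[4,0,-5,0,1]]

```text
time_s: 27.3
eef_pos: [0.4737, -0.2808, 0.2301]
eef_rot: [-0.0, 0.117, 0.993, 0.0]
wrist_force: [0.3, -0.1, -3.2]
opening: 0.685
grasp_force: 66.0
```

servo_tool:
  motion:
    - [[0,0,0,0,1],[0,0,0,0,1],[0,0,0,0,1],[0,0,0,0,1],[0,0,0,0,1]]

```text
time_s: 27.8
eef_pos: [0.4739, -0.2808, 0.2304]
eef_rot: [-0.0, 0.117, 0.993, 0.0]
wrist_force: [0.3, 0.3, -3.5]
opening: 0.684
grasp_force: 66.0
```

```bash
python3 w.py; python3 wt.py; python3 - <<'E'
from h import *
a=np.load("scene3.npz")["pixels"][:,:,::-1][60:300,140:400]
cv2.imwrite("pics/fin.png",cv2.resize(a,None,fx=2.5,fy=2.5,interpolation=2))
E
```

```text
F [ 0.27 -0.11 -3.75] [0.4  0.38 0.59] [-3.5 -4.9 -3.6 -4.3 -3.3 -2.7 -4.6 -3.9 -3.3 -3.7 -3.6 -3.7] op 0.6837166636477655 66.02409906685352 tau [ 0.000e+00 -4.329e+01 -3.719e+01 -0.000e+00  1.000e-02  0.000e+00] [ 0.4739 -0.2809  0.2307] 28.35
[ 0.4739 -0.2809  0.2307] 28.35 0.6837166636477655
scene
lid 50 [0.5009 0.2761 0.1142 0.0225] n [-0.01  0.   -1.  ]
lid 67 [0.4557 0.0895 0.1148 0.0227] n [-0.01 -0.01  1.  ]
side
lid 43 [0.506  0.2772 0.1152 0.0252] n [-0.03 -0.11 -0.99]
lid 54 [0.4576 0.0892 0.1154 0.0254] n [-0.02 -0.11 -0.99]
wrist
lid 205 [ 0.4543 -0.2786  0.2017  0.0244] n [0.01 0.01 1.  ]
lid 404 [ 0.4554 -0.2825  0.271   0.0256] n [ 0.16 -0.03  0.99]
lid 7831 [ 0.4722 -0.2813  0.2997  0.021 ] n [ 0. -0.  1.]
```

View pics/fin.png

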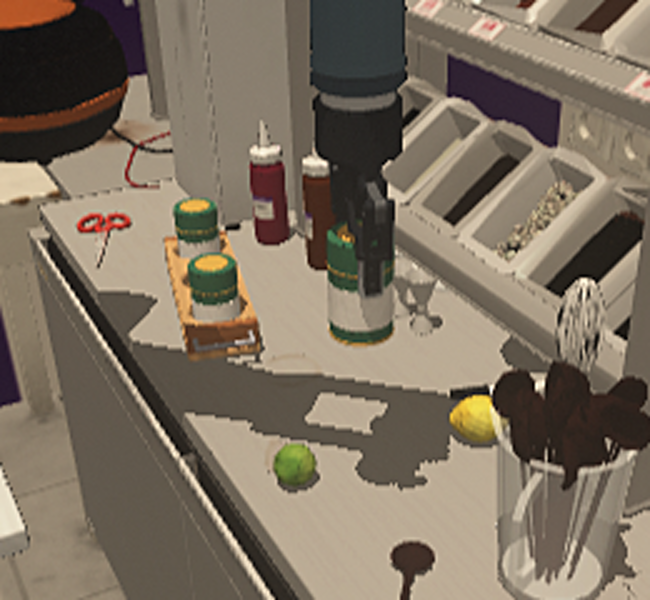

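The final picture shows two tins seated in the caddy, at (197,225) and (213,290). The full tin (3.75 N) is held upright at (360,285), its foot 20 cm up, and the bystanders look undisturbed. Handing in.

```bash
python3 -c "
from bench import ctrl
print(ctrl.hand_in())"
```

```text
the job is handed in; nothing more can be done
None
```

Job handed in, result not shown to me: the two lighter tins (about 0.17 and 0.20 kg) are seated in the caddy's end wells, and the full one (about 0.38 kg) is held upright and still, its foot about 20 cm up; my first grasp landed on tin_a's lid at about 51 N, because the fingertips sit further back than stated, tilting it about 13° before it rocked back upright.

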